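# Free the stuck analyser drawer

### The job

One of the analyser's three sample drawers has stayed shut while the other two have been pulled out. Take the release rod from its stand, push it through the slot in the top of the shut module to press the hidden latch tab fully down, so that this drawer comes out as far as the tab drives it, then put the rod back upright in its stand. Feel for the tab gently without ramming the rod, do not poke the other two modules, leave their drawers out, and leave the glassware and the jar alone.

Things in the scene. Friction and masses are not known exactly. Their poses are not given: they have to be found in the camera images.
- rod_grip (a point): Centre of the black cylindrical handle of the release rod (handle 26 mm across, 45 mm high; a steel shaft 8 mm across runs down 75 mm from the handle's underside). Its z axis points up the rod. The flat tip lies 97.5 mm below this point, the handle's top 22.5 mm above. About 70 g. At the start it hangs upright in the stand, shaft in the bore, handle's underside resting on the stand's top.
- rod_tip (a point): The flat lower tip of the release rod, on its axis.
- rod: The release rod; origin at its tip.
- stand: Fixed grey block 70 x 70 mm, 90 mm high, with an upright bore 19 mm across through its middle. Origin: centre of its underside on the table. The rod's handle rests on its top, so that the tip hangs 15 mm above the table and the handle's centre is 112.5 mm above it.
- mod_a: One of three identical white analyser modules side by side (118 mm pitch along y, in any order) on a dock plate: box 160 deep (x), 112 wide (y), 100 mm high. Origin: centre of its underside, 8 mm above the table; z up, its drawer faces -x. Its slot is point slot_a.
- mod_b: As mod_a; its slot is point slot_b.
- mod_c: As mod_a; its slot is point slot_c.
- slot_a (a point): Centre of the mouth of the release slot in the flat top of mod_a, 108 mm above the table: 13 mm wide (module's x), 44 mm long (module's y), straight upright walls. All three slots are alike: a hard flat deck 21 mm below the mouth, broken by one gap 15 mm long (y), as wide as the slot; the latch tab lies under the deck and is reached only through this gap.
- slot_b (a point): As slot_a, for mod_b. In every slot the gap's centre may lie anywhere within 13 mm either side of the slot's middle (along the module's y), differs between modules and is not shown: find it by touch. The rod's shaft (8 mm) must be wholly over the gap to go through.
- slot_c (a point): As slot_a, for mod_c. In the shut module the tab's top is 23 mm below the mouth, 2 mm under the deck's top; it gives under about 7 N, goes 9 mm down to a stop (32 mm below the mouth) and stays where left. Deck and stop do not yield. In a module whose drawer is out the tab is already down at the stop.
- drawer_a (a joint): Sliding sample drawer of module a: 0 = shut (its grey full-height front, 6 mm thick, against the housing), grows as it stands out to -x, in m. A shut drawer is driven out by its latch tab in proportion, 28 mm once the tab is fully down; it has no grip to pull by. A drawer that is already out stands 36 to 50 mm out.
- drawer_b (a joint): As drawer_a, for mod_b.
- drawer_c (a joint): As drawer_a, for mod_c.
- flask_1: Glass conical flask 1, 64 mm across the foot, 100 mm high, on the yellow tray; origin at the centre of its underside. A bystander.
- flask_2: Glass conical flask 2, 64 mm across the foot, 100 mm high, on the yellow tray; origin at the centre of its underside. A bystander.
- flask_3: Glass conical flask 3, 64 mm across the foot, 100 mm high, on the yellow tray; origin at the centre of its underside. A bystander.
- jar: Closed jar with a white cap, 68 mm across, 100 mm high; origin at the centre of its underside. A bystander.
There are look-alikes about, which are no part of the job. There is more than one size of the rod; the job needs the smallest. Leave any pink look-alike of the stand alone.

How it is judged:
On the way, in this order (a step that is already met when the one before it is completed fails the run):
1. the rod is used on a module (it bears on it with over 2 N) ((contact force between rod and mod_a above 2 N or contact force between rod and mod_b above 2 N or contact force between rod and mod_c above 2 N)).
2. all three drawers are out by more than 22 mm (value of joint each of drawer_a, drawer_b, drawer_c above 0.022 m), for 0.1 s.
At the end, for the whole second after the job is handed in: All three drawers are out by more than 22 mm, and the rod is at rest and released in the stand's bore: upright within 7 degrees, its tip within 10 mm of the bore's axis and less than 20 mm above the table (all of step 2 and horizontal distance between rod_tip and stand below 0.01 m and angle between rod_grip's own z axis and vertical below 0.12 rad and z of rod_tip in the frame of stand below 0.02 m and linear speed of rod below 0.02 m/s); the robot touches nothing.
It fails at once if the rod pressed (over 5 N) on a module whose drawer was already pulled out (beyond 32 mm) ((contact force between rod and mod_a above 5 N and value of joint drawer_a above 0.032 m) or (contact force between rod and mod_b above 5 N and value of joint drawer_b above 0.032 m) or (contact force between rod and mod_c above 5 N and value of joint drawer_c above 0.032 m)).
It fails at once if the rod was rammed against a module (over 40 N) (contact force between rod and mod_a above 40 N or contact force between rod and mod_b above 40 N or contact force between rod and mod_c above 40 N).
It fails at once if a flask or the jar was moved by more than 20 mm (distance of any of flask_1, flask_2, flask_3, jar from where it was at the start of the episode above 0.02 m).
It also fails if it takes over 58 s, if anything falls off the work surface, if the arm or the gripper's body presses on something with over 40 N, if the wrist force passes 120 N, or if a joint passes its speed limit or range.

### The arm

A 6-joint arm with a two-finger parallel gripper is mounted at the origin on the work surface. World frame = base frame: x ahead of the robot, y to its left, z up, the work surface at z = 0. Lengths are in m, angles in rad, forces in N, time in s.
With the tool pointing down it reaches from about 0.375 to 0.9 m from the base axis. Payload 3.1 kg.
Tool frame: the origin (TCP) lies midway between the tips of the shut fingers; the grasp point (between the pads) lies 19 mm behind it; x points along the fingers, z is the direction in which the jaws open and shut, and the axes are right-handed (so a half turn about x gives the same grasp; the last joint's range is limited). The gripper opens to 85 mm and grips with 20 to 120 N. Pads are 22 mm wide; open, the fingers measure 114 mm over their backs; the gripper's body (76 mm by 85 mm) begins 54 mm behind the grasp point. The pads swing forward as they close: fully open they stand 13 mm farther back than shut.
Start: joints at [0.967, 0.527, 1.433, -0, 1.181, -0.178], TCP at [0.258, 0.569, 0.231] pointing down, gripper open.
Joint ranges: [-3.08, 3.08], [-0.75, 2.2], [0.22, 2.44], [-1.43, 4.57], [0, 2.65], [-2.85, 2.85]. Speed limits (rad/s): [2.79, 2.79, 3.14, 3.14, 3.14, 3.14].

### API

Orientations are given as a unit quaternion [x, y, z, w].
In Python, from station import telemetry, optics, manip gives the robot as it stands.
- The arm moves only by the tool step_arm, never from a script. Its argument "commands" is a list of rows, each a list of 4 numbers: the shift along the tool's x, y, z in m, then the turn about the tool's x in rad. A call has 1 to 8 rows; each row is the pose to reach, as a shift and turn from the pose measured when the call began, along the tool's axes at that moment; what a row does not reach only later rows make up. A row lasts 1/12 s, in which the tool goes at most 41.7 mm and 7.16 degrees, less where a joint would pass 70% of its speed; a pose out of reach is approached as far as the arm can. A call with a gripper value outside its range is refused whole. "jaw" is the finger opening in m, from 0 to 0.0854, set as the call begins (left out, the last holds). The fingers move at their own pace and stop on an object; "grip_force" is the grip in N (left out, the last holds). Time passes only in rows, so rows that repeat a pose let the fingers close. It gives the time, the measured TCP pose, the force and the opening at its end, in the units of the state.
- telemetry.sense(): the state, without advancing time (a new reading comes with each control period).
- optics.snapshot(name): name is "scene" or "top" or "wrist"; returns the picture (420x560x3 uint8, red, green, blue); there is no depth.
- optics.camera_params(name): a dict with "mtx" (3x3 intrinsics, pixels), "origin" and "attitude" of the camera in the world. Camera axes: x right, y down, z forward; pixel columns grow to the right and rows downward; lengths in m; the calibration is good to about 2 mm. A picture is of the moment at which its call begins: read the wrist's pose just before it. camera_params takes no time and is no camera call; for the wrist camera it gives the pose at the moment of the call.
- manip.sign_off(): hands the job in, once; it reports no verdict.
The state is a dict: "t": time; "q": joint angles; "qd": joint speeds; "tau": joint torques, N m; "tcp_pos": TCP position; "tool_rot": TCP orientation; "force": force on the tool from outside, world axes, zero at the start; "ft_torque": the same for the moment, N m; "finger_gap": opening from 0.0 (shut) to 1.0 (fully open).
Only numpy, scipy, OpenCV 4.12 (cv2) and the standard library are available. Lean on these libraries where they do the work, as an engineer would, in place of code of your own. Each camera call takes 0.05 s, during which the arm holds its last target.

## Working session

There is one attempt and no reset: what is moved stays moved. The work goes in short steps, Python scripts to look and compute and a tool call to move; the robot and the scene stay as the last step left them, time stands still between calls to the robot, and variables do not carry over. Pictures are saved under pics/ and viewed, and the job is handed in when it is done.

Besides the shell and the picture viewer there is one more tool, called after "Request:" in YAML: its name, and indented under it one key for each argument. step_arm: Moves the arm, as the interface text tells. Its arguments: {"type":"object","properties":{"commands":{"type":"array","items":{"type":"array","items":{"type":"number"}}},"jaw":{"type":"number"},"grip_force":{"type":"number"}},"required":["commands"]}

```bash
ls; mkdir -p pics; python3 - <<'E'
from station import telemetry, optics
import cv2
s=telemetry.sense();print(s)
for n in("scene","top"):
    p=optics.camera_params(n);print(n,p)
    cv2.imwrite(f"pics/{n}0.png",optics.snapshot(n)[:,:,::-1])
E
```

```text
pics
{'t': 0.0, 'q': array([ 9.66510166e-01,  5.28441029e-01,  1.43388072e+00,  1.25478158e-05,
        1.18139454e+00, -1.78519821e-01]), 'qd': array([-6.20593033e-04,  6.57851425e-04,  1.04638981e-03,  2.91288562e-04,
        6.07590412e-05,  1.25794701e-03]), 'tau': array([ 8.80711068e-04, -4.42342079e+01, -1.78030193e+01, -1.29026248e-04,
        8.46829615e-03, -9.92981697e-07]), 'tcp_pos': array([0.25771321, 0.56862374, 0.23035592]), 'tool_rot': array([-0.38335628,  0.59504779,  0.38278741,  0.59365805]), 'force': array([-0.54627469, -0.23179793,  0.58336178]), 'ft_torque': array([ 0.0004201 , -0.00098047, -0.01214589]), 'finger_gap': 0.9986866350082886}
scene {'mtx': array([[408.45821567,   0.        , 292.71852772],
       [  0.        , 408.45821567, 214.85858774],
       [  0.        ,   0.        ,   1.        ]]), 'origin': array([ 1.24322747, -0.02366713,  0.72232424]), 'attitude': array([ 0.63892458,  0.63590757, -0.30222017, -0.30993534])}
top {'mtx': array([[515.1247414 ,   0.        , 278.71236539],
       [  0.        , 515.1247414 , 204.83332517],
       [  0.        ,   0.        ,   1.        ]]), 'origin': array([0.14630882, 0.01675473, 1.52963573]), 'attitude': array([-0.70087651,  0.70416242, -0.07997314,  0.08081894])}
```

View pics/scene0.png

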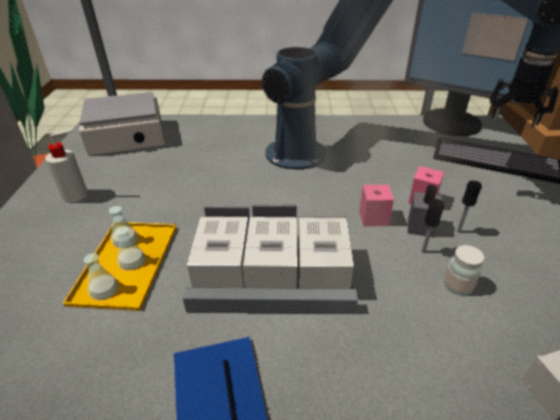

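View pics/top0.png

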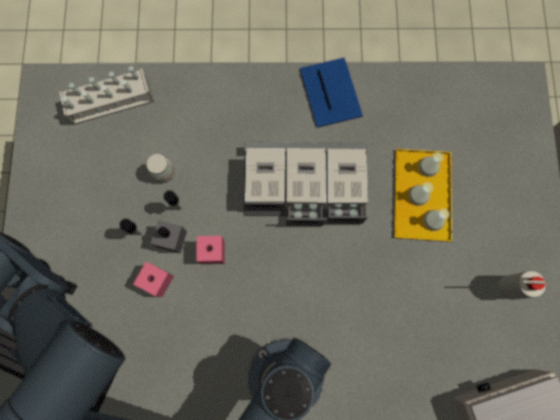

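The scene picture shows the three modules in the middle. The shut one is at the right (around 325,250; +y side), and the other two have dark drawers standing out. The grey stand is at about (425,215) with a rod in it, next to two pink blocks and two other rods. In the top view the stand is at about (167,237) and the shut module at (265,180). I'll enlarge both.

```bash
python3 - <<'E'
import cv2
a=cv2.imread("pics/scene0.png")[150:300,340:500];cv2.imwrite("pics/sz.png",cv2.resize(a,None,fx=4.5,fy=4,interpolation=cv2.INTER_CUBIC)[:600,:720])
a=cv2.imread("pics/top0.png")[140:300,100:300];cv2.imwrite("pics/tz.png",cv2.resize(a,None,fx=3.75,fy=3.75,interpolation=cv2.INTER_CUBIC))
E
```

```text
(no output)
```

View pics/sz.png

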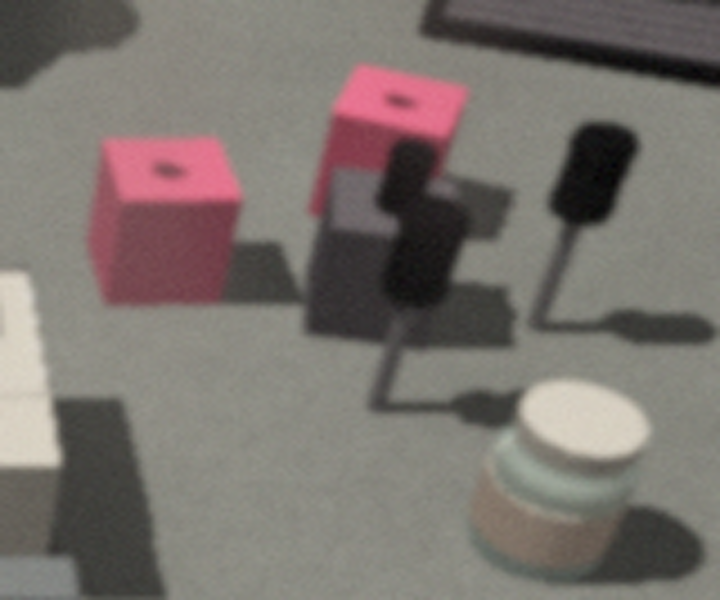

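View pics/tz.png

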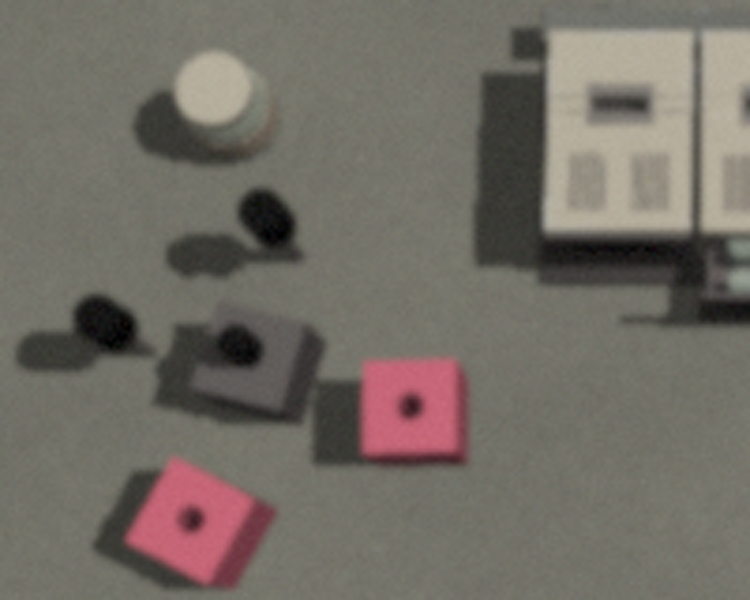

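```bash
cat > h.py <<'E'
import numpy as np,cv2
from scipy.spatial.transform import Rotation as R
from station import telemetry, optics
P={}
def cam(n):
    p=optics.camera_params(n);return p["mtx"],np.array(p["origin"]),R.from_quat(p["attitude"]).as_matrix()
def ray(c,uv):
    K,o,A=c;d=A@np.linalg.inv(K)@np.array([uv[0],uv[1],1.]);return o,d/np.linalg.norm(d)
def plane(c,uv,z):
    o,d=ray(c,uv);return o+d*(z-o[2])/d[2]
def proj(c,p):
    K,o,A=c;q=K@(A.T@(np.array(p)-o));return q[:2]/q[2]
def tri(obs):
    M=np.zeros((3,3));b=np.zeros(3)
    for c,uv in obs:
        o,d=ray(c,uv);Q=np.eye(3)-np.outer(d,d);M+=Q;b+=Q@o
    x=np.linalg.solve(M,b)
    return x,[np.linalg.norm(np.cross(x-ray(c,uv)[0],ray(c,uv)[1])) for c,uv in obs]
def blobs(mask,amin=20):
    n,l,s,c=cv2.connectedComponentsWithStats(mask.astype(np.uint8))
    return [(s[i],c[i]) for i in range(1,n) if s[i][4]>=amin]
E
python3 - <<'E'
from h import *
ct,cs=cam("top"),cam("scene")
T=lambda u,v:(100+u/3.75,140+v/3.75); S=lambda u,v:(340+u/4.5,150+v/4)
np.set_printoptions(precision=4,suppress=True)
print("stand corners",[plane(ct,T(*p),.09)[:2] for p in((225,303),(310,325),(282,412),(192,388))], plane(ct,T(252,357),.09))
# handles: top and scene centres
for n,t,s in(("in",(239,346),(408,178)),("r2",(267,217),(428,255)),("r3",(105,322),(593,172))):
    print(n,tri([(ct,T(*t)),(cs,S(*s))]))
print("jar",tri([(ct,T(213,88)),(cs,S(582,425))]))
# slot
print("slot",plane(ct,T(621,104),.108), "mod corners",[plane(ct,T(*p),.108)[:2] for p in((546,30),(693,30),(692,235),(543,233))])
print("slot 2 view",tri([(ct,T(621,104)),(cs,(325,246))]))
print("pink",plane(ct,T(410,405),.09))
E
```

```text
stand corners [array([0.4351, 0.3562]), array([0.4178, 0.291 ]), array([0.3516, 0.3095]), array([0.3701, 0.3779])] [0.3935 0.3338 0.09  ]
in (array([0.3983, 0.3401, 0.1124]), [np.float64(0.0011805229567260628), np.float64(0.001180522956726055)])
r2 (array([0.494 , 0.3211, 0.1256]), [np.float64(0.0016357391562106345), np.float64(0.0016357391562105657)])
r3 (array([0.4139, 0.436 , 0.1285]), [np.float64(0.0009540473871932526), np.float64(0.0009540473871931789)])
jar (array([0.6048, 0.3731, 0.095 ]), [np.float64(0.0006721111707991731), np.float64(0.0006721111707992403)])
slot [0.5859 0.055  0.108 ] mod corners [array([0.6461, 0.1132]), array([ 0.6455, -0.0007]), array([0.4822, 0.0012]), array([0.4843, 0.1139])]
slot 2 view (array([0.586 , 0.0564, 0.1082]), [np.float64(0.0014142191870209998), np.float64(0.0014142191870210213)])
pink [0.3564 0.2136 0.09  ]
```

Stand-rod handle centre measures z = 0.112, which matches the 112.5 mm given. The free-standing rods are taller (0.126), so the stand rod is the right one. Next I'll hover over it and refine with the wrist camera.

```bash
cat >> h.py <<'E'
np.set_printoptions(precision=4,suppress=True)
def togo(p,yaw=None):
    """shift in tool axes to world TCP p; turn so that jaw axis (tool z) has heading yaw deg (mod 180)"""
    s=telemetry.sense();A=R.from_quat(s["tool_rot"]).as_matrix()
    out=A.T@(np.array(p)-s["tcp_pos"])
    z=A[:,2];h=np.degrees(np.arctan2(z[1],z[0]));t=0
    if yaw is not None:
        t=-(yaw-h+90)%180-90 if False else ((yaw-h+90)%180)-90
        t=-np.radians(t) # tool x is down
    print("t",s["t"],"tcp",s["tcp_pos"],"F",s["force"],"gap",s["finger_gap"],"jaw heading",h,"toolx",A[:,0],"q6",s["q"][5])
    print("shift",out,"turn",t)
E
python3 - <<'E'
from h import *
togo([.398,.340,.26],35); togo([.398,.340,.26],-55)
print(R.from_quat(telemetry.sense()["tool_rot"]).as_matrix())
c=cam("wrist");s=telemetry.sense();print(c[0],c[1]-s["tcp_pos"],c[2])
E
```

```text
t 0.1 tcp [0.2577 0.5687 0.2304] F [-0.2141 -0.8763 -0.3813] gap 1.0008820645317664 jaw heading 65.60426152733804 toolx [-0.0011 -0.0016 -1.    ] q6 -0.17848319135766197
shift [-0.0294 -0.2222 -0.1504] turn 0.5341451287934774
t 0.1 tcp [0.2577 0.5687 0.2304] F [-0.2141 -0.8763 -0.3813] gap 1.0008820645317664 jaw heading 65.60426152733804 toolx [-0.0011 -0.0016 -1.    ] q6 -0.17848319135766197
shift [-0.0294 -0.2222 -0.1504] turn -1.036651198001419
[[-0.0011 -0.9107  0.413 ]
 [-0.0016  0.413   0.9107]
 [-1.      0.0003 -0.0019]]
[[307.6761   0.     275.8827]
 [  0.     307.6761 200.7109]
 [  0.       0.       1.    ]] [-0.0776  0.0362  0.1423] [[ 0.4136  0.861   0.2961]
 [ 0.9105 -0.3903 -0.1368]
 [-0.0022  0.3262 -0.9453]]
```

Request:
step_arm:
  commands:
    - [-0.03, -0.032, -0.022, 0.1]
    - [-0.03, -0.064, -0.044, 0.2]
    - [-0.03, -0.1, -0.066, 0.3]
    - [-0.03, -0.135, -0.09, 0.4]
    - [-0.03, -0.17, -0.115, 0.5]
    - [-0.03, -0.2, -0.135, 0.534]
    - [-0.03, -0.222, -0.15, 0.534]
    - [-0.03, -0.222, -0.15, 0.534]
  jaw: 0.06

```text
t: 0.77
tcp_pos: [0.4004, 0.3363, 0.2604]
tool_rot: [-0.212, 0.676, 0.21, 0.674]
force: [-0.8, 0.1, -0.3]
finger_gap: 0.701
```

```bash
python3 - <<'E'
from h import *
togo([.398,.340,.26],35)
c=cam("wrist");im=optics.snapshot("wrist");np.savez("w1.npz",im=im,K=c[0],o=c[1],A=c[2]);cv2.imwrite("pics/w1.png",im[:,:,::-1])
for p in([.398,.34,.135],[.3935,.334,.09]):print(proj(c,p))
E
```

```text
t 0.7667 tcp [0.4004 0.3363 0.2604] F [-0.7763  0.1144 -0.2801] gap 0.7009061668834577 jaw heading 34.690570789010195 toolx [-0.0007 -0.0038 -1.    ] q6 -0.11756150974759999
shift [0.0004 0.0044 0.0001] turn -0.005400558533620318
[276.7119 188.8192]
[269.9502 178.4189]
```

View pics/w1.png

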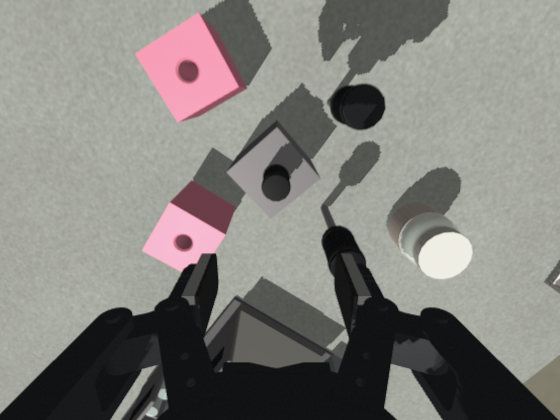

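```bash
python3 - <<'E'
from h import *
d=np.load("w1.npz");im=d["im"];c=(d["K"],d["o"],d["A"])
cv2.imwrite("pics/w1z.png",cv2.convertScaleAbs(cv2.resize(im[110:230,200:360,::-1],None,fx=5,fy=5,interpolation=cv2.INTER_CUBIC),alpha=1.8,beta=10))
m=(im.max(2)<60)[110:230,220:330];
for s,q in blobs(m,200):print(s+np.array([220,110,0,0,0]),q+[220,110])
E
```

```text
[230 121  84  47 363] [269.135  142.3994]
[262 164  28  36 815] [275.984  181.7804]
```

View pics/w1z.png

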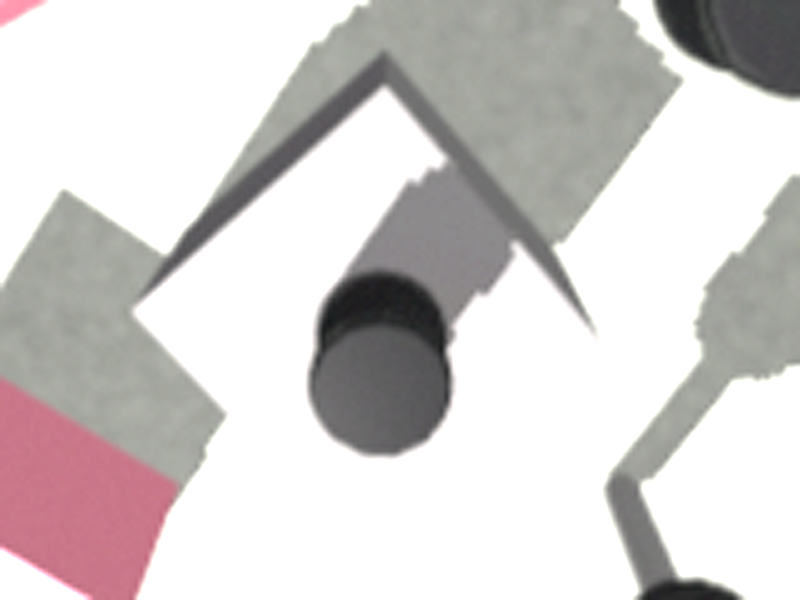

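```bash
python3 - <<'E'
from h import *
d=np.load("w1.npz");im=d["im"];c=(d["K"],d["o"],d["A"]);ct=cam("top")
print("rod top",plane(c,(276,187.6),.135),"bottom",plane(c,(276.2,177),.09))
print("stand",plane(c,(273,174.6),.09), [plane(c,(200+u/5,110+v/5),.09)[:2] for u,v in((386,85),(133,312),(597,335))])
D=c[2].T@(np.array([.398,.34,.135])-c[1]);print("diam pred",c[0][0,0]*.026/D[2])
t=cv2.imread("pics/top0.png")[190:260,140:200];cv2.imwrite("pics/tz2.png",cv2.convertScaleAbs(cv2.resize(t,None,fx=8,fy=8,interpolation=cv2.INTER_CUBIC),alpha=2.2))
s=cv2.imread("pics/scene0.png")[175:235,405:455];cv2.imwrite("pics/sz2.png",cv2.convertScaleAbs(cv2.resize(s,None,fx=10,fy=10,interpolation=cv2.INTER_CUBIC),alpha=2.2))
E
```

```text
rod top [0.3968 0.3406 0.135 ] bottom [0.398 0.339 0.09 ]
stand [0.3938 0.3392 0.09  ] [array([0.3697, 0.3816]), array([0.3527, 0.3136]), array([0.4352, 0.3647])]
diam pred 28.631555381478965
```

View pics/tz2.png

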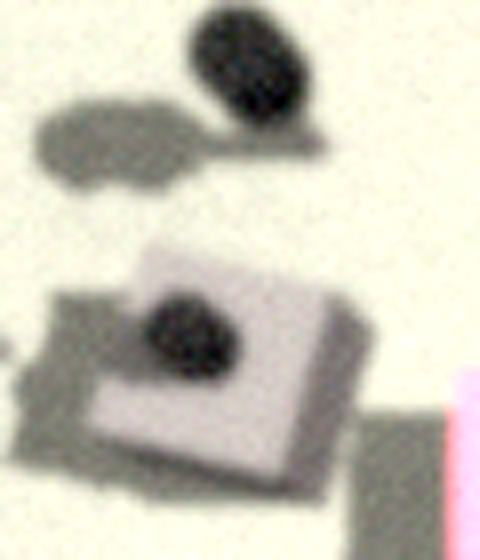

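Handle top seen from the wrist is at (276,188), 28.4 px across where 28.6 was predicted. It agrees with the two-view position, so the rod axis is at about (0.397, 0.340). Descending to grasp.

Request:
step_arm:
  commands:
    - [0.03, 0.005, 0, 0]
    - [0.065, 0.005, 0, 0]
    - [0.1, 0.005, 0, 0]
    - [0.13, 0.005, 0, 0]
    - [0.152, 0.005, 0, 0]
    - [0.161, 0.005, 0, 0]
    - [0.161, 0.005, 0, 0]

```text
t: 1.4
tcp_pos: [0.394, 0.3422, 0.0972]
tool_rot: [-0.212, 0.677, 0.211, 0.672]
force: [-0.2, 0.0, -0.7]
finger_gap: 0.698
```

```bash
python3 - <<'E'
from h import *
togo([.3973,.340,.1],35)
c=cam("wrist");im=optics.snapshot("wrist");cv2.imwrite("pics/w2.png",im[:,:,::-1])
E
```

```text
t 1.4 tcp [0.394  0.3422 0.0972] F [-0.2103  0.0304 -0.7323] gap 0.6983155826903544 jaw heading 34.80538499372303 toolx [-0.0066 -0.0044 -1.    ] q6 -0.10551656698938963
shift [-0.0028 -0.0037  0.0015] turn -0.0033966726333224152
```

View pics/w2.png

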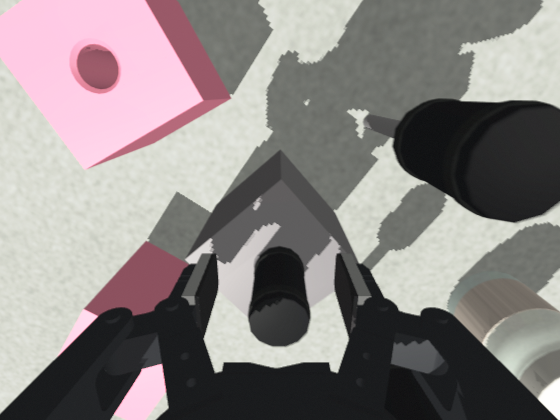

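The handle (278,315) is centred between the fingers at 206 and 350. I'll correct the small offset and close.

Request:
step_arm:
  commands:
    - [-0.002, -0.004, 0.001, 0]
    - [-0.002, -0.004, 0.001, 0]
    - [-0.002, -0.004, 0.001, 0]
    - [-0.002, -0.004, 0.001, 0]
    - [-0.002, -0.004, 0.001, 0]
    - [-0.002, -0.004, 0.001, 0]
  jaw: 0.01
  grip_force: 70

```text
t: 1.95
tcp_pos: [0.3995, 0.3406, 0.1026]
tool_rot: [-0.212, 0.675, 0.211, 0.675]
force: [-0.6, -0.4, 5.7]
finger_gap: 0.285
```

Request:
step_arm:
  commands:
    - [-0.003, 0, 0, 0]
    - [-0.003, 0, 0, 0]

```text
t: 2.12
tcp_pos: [0.3999, 0.3408, 0.1069]
tool_rot: [-0.211, 0.674, 0.211, 0.675]
force: [0.3, -0.8, -0.8]
finger_gap: 0.285
```

```bash
python3 - <<'E'
from h import *
togo([.3973,.340,.1],35)
cv2.imwrite("pics/w3.png",optics.snapshot("wrist")[:,:,::-1])
E
```

```text
t 2.1167 tcp [0.3999 0.3408 0.1069] F [ 0.2679 -0.7759 -0.7584] gap 0.2845221360485678 jaw heading 34.78084284305682 toolx [ 0.0014  0.     -1.    ] q6 -0.11306567764708059
shift [ 0.0069  0.0008 -0.0026] turn -0.0038250139679684935
```

View pics/w3.png

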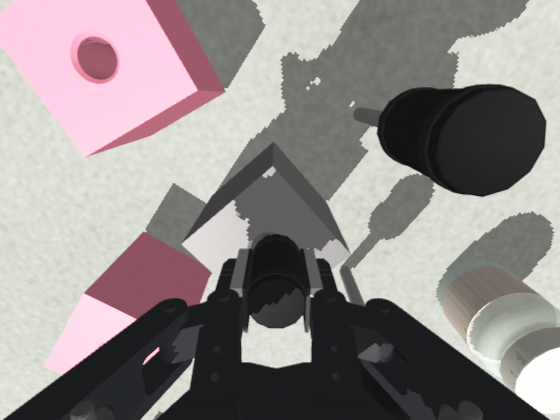

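Gripped. Lifting 0.13 m straight up.

Request:
step_arm:
  commands:
    - [-0.02, 0, 0, 0]
    - [-0.045, 0, 0, 0]
    - [-0.075, 0, 0, 0]
    - [-0.105, 0, 0, 0]
    - [-0.13, 0, 0, 0]
    - [-0.13, 0, 0, 0]
    - [-0.13, 0, 0, 0]
    - [-0.13, 0, 0, 0]

```text
t: 2.83
tcp_pos: [0.3988, 0.3402, 0.2356]
tool_rot: [-0.212, 0.675, 0.211, 0.675]
force: [-0.6, -0.3, -1.6]
finger_gap: 0.281
```

```bash
python3 - <<'E'
from h import *
togo([.3973,.340,.2],35)
c=cam("wrist")
im=optics.snapshot("wrist");np.savez("w4.npz",im=im,K=c[0],o=c[1],A=c[2]);cv2.imwrite("pics/w4.png",im[:,:,::-1])
t=optics.snapshot("top");s=optics.snapshot("scene");cv2.imwrite("pics/top4.png",t[:,:,::-1]);cv2.imwrite("pics/scene4.png",s[:,:,::-1])
cv2.imwrite("pics/s4z.png",cv2.convertScaleAbs(cv2.resize(s[100:250,380:540,::-1],None,fx=4.5,fy=4,interpolation=cv2.INTER_CUBIC),alpha=1.8))
cv2.imwrite("pics/t4z.png",cv2.convertScaleAbs(cv2.resize(t[190:270,130:230,::-1],None,fx=7,fy=7,interpolation=cv2.INTER_CUBIC),alpha=1.8))
E
```

```text
t 2.8333 tcp [0.3988 0.3402 0.2356] F [-0.6428 -0.3205 -1.5808] gap 0.2812577536679338 jaw heading 34.77626660991157 toolx [-0.0005 -0.001  -1.    ] q6 -0.1132145658492495
shift [ 0.0356  0.0007 -0.0013] turn -0.003904884303691892
```

View pics/w4.png

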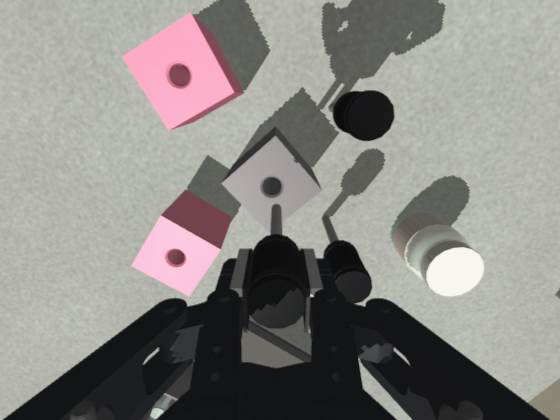

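View pics/s4z.png

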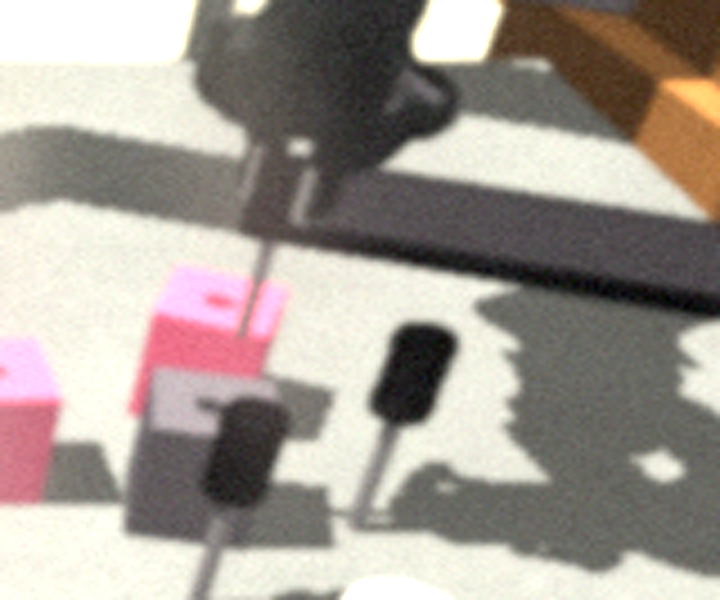

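View pics/t4z.png

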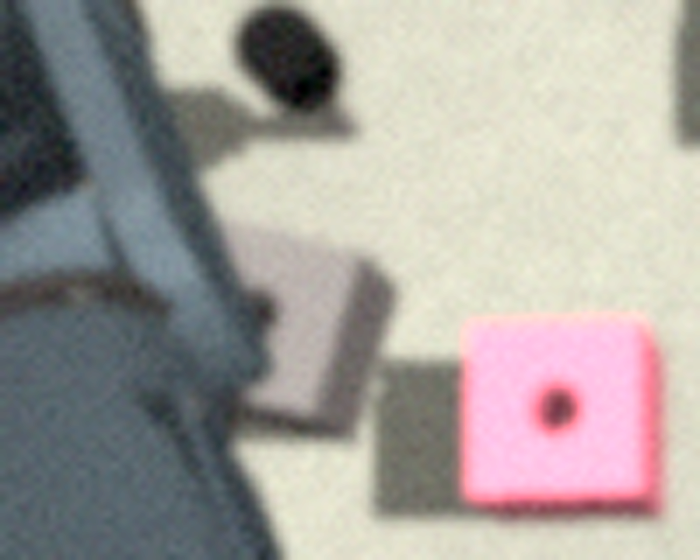

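The wrist view shows the bore mouth at (272,187) and the rod tip at (277,207). In the scene view the tip is at about (434,184).

```bash
python3 - <<'E'
from h import *
d=np.load("w4.npz");im=d["im"];c=(d["K"],d["o"],d["A"]);cs=cam("scene")
cv2.imwrite("pics/w4z.png",cv2.convertScaleAbs(cv2.resize(im[120:240,210:340,::-1],None,fx=5,fy=5,interpolation=cv2.INTER_CUBIC),alpha=1.3))
print("bore",plane(c,(272,186.7),.09))
print("tip",tri([(c,(277,207)),(cs,(434.2,183.75))]))
print("bore 2view",tri([(c,(272,186.7)),(cs,(340+380+4 if 0 else 380+208/4.5,100+404/4))]))
E
```

```text
bore [0.3949 0.3384 0.09  ]
tip (array([0.3992, 0.3417, 0.1467]), [np.float64(0.0007691888182138366), np.float64(0.0007691888182137742)])
bore 2view (array([0.3946, 0.3371, 0.0885]), [np.float64(0.0010773979185100667), np.float64(0.0010773979185099355)])
```

View pics/w4z.png

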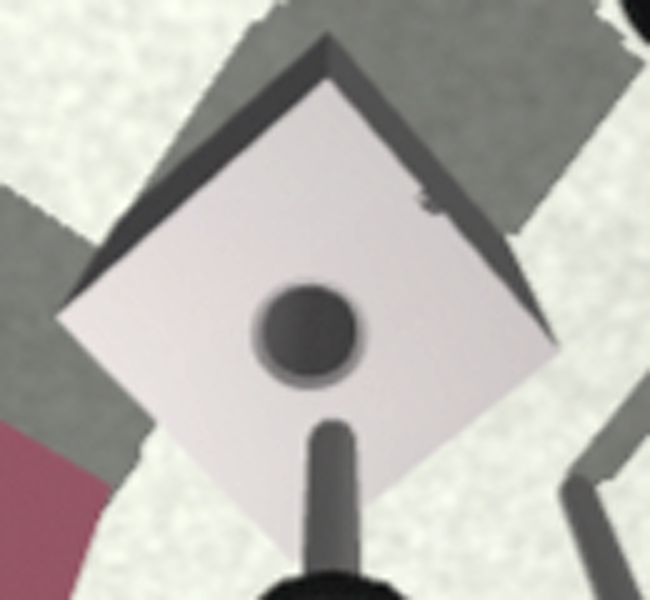

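Tip is at z ≈ 0.1467 with TCP at 0.2356, so the tip is about 0.088 below the TCP. Bore is at (0.395, 0.338). Next: move above the shut module's slot, turning the jaws along y.

```bash
python3 - <<'E'
from h import *
togo([.586,.055,.24],90)
E
```

```text
t 2.9833 tcp [0.3986 0.3402 0.2347] F [ 0.0714 -0.3759 -0.1636] gap 0.28856513008573126 jaw heading 34.77869639710797 toolx [-0.0022 -0.0019 -1.    ] q6 -0.11324747629624216
shift [-0.0051 -0.3411 -0.0088] turn -0.963793565113873
```

Request:
step_arm:
  commands:
    - [-0.005, -0.035, 0, -0.12]
    - [-0.005, -0.075, 0, -0.24]
    - [-0.005, -0.115, 0, -0.36]
    - [-0.005, -0.155, 0, -0.48]
    - [-0.005, -0.195, 0, -0.6]
    - [-0.005, -0.23, -0.005, -0.72]
    - [-0.005, -0.265, -0.005, -0.84]
    - [-0.005, -0.3, -0.008, -0.96]

```text
t: 3.65
tcp_pos: [0.5638, 0.0871, 0.2383]
tool_rot: [-0.493, 0.508, 0.494, 0.505]
force: [0.6, -0.5, -0.7]
finger_gap: 0.285
```

```bash
python3 - <<'E'
from h import *
togo([.586,.055,.24],90)
E
```

```text
t 3.65 tcp [0.5638 0.0871 0.2383] F [ 0.6123 -0.546  -0.663 ] gap 0.2850358020238698 jaw heading 88.60290769546475 toolx [-0.0043 -0.0018 -1.    ] q6 -1.5869023389323005
shift [-0.0017 -0.023  -0.0316] turn -0.024383860668415407
```

Request:
step_arm:
  commands:
    - [-0.002, -0.015, -0.02, -0.024]
    - [-0.002, -0.015, -0.032, -0.024]
    - [-0.002, -0.015, -0.032, -0.024]
    - [-0.002, -0.015, -0.032, -0.024]

```text
t: 3.98
tcp_pos: [0.5766, 0.0549, 0.239]
tool_rot: [-0.498, 0.503, 0.501, 0.498]
force: [-0.1, -0.6, -1.0]
finger_gap: 0.281
```

```bash
python3 - <<'E'
from h import *
togo([.586,.055,.24],90)
c=cam("wrist");im=optics.snapshot("wrist");np.savez("w5.npz",im=im,K=c[0],o=c[1],A=c[2]);cv2.imwrite("pics/w5.png",im[:,:,::-1])
s=optics.snapshot("scene");cv2.imwrite("pics/scene5.png",s[:,:,::-1])
cv2.imwrite("pics/s5z.png",cv2.convertScaleAbs(cv2.resize(s[150:290,180:370,::-1],None,fx=4,fy=4,interpolation=cv2.INTER_CUBIC),alpha=1.2))
E
```

```text
t 3.9833 tcp [0.5766 0.0549 0.239 ] F [-0.1365 -0.5871 -1.0216] gap 0.28121406197039456 jaw heading 89.87120151247552 toolx [-0.008  -0.0007 -1.    ] q6 -1.6650286808696766
shift [-0.0011 -0.0093  0.0001] turn -0.0022479576788909717
```

View pics/w5.png

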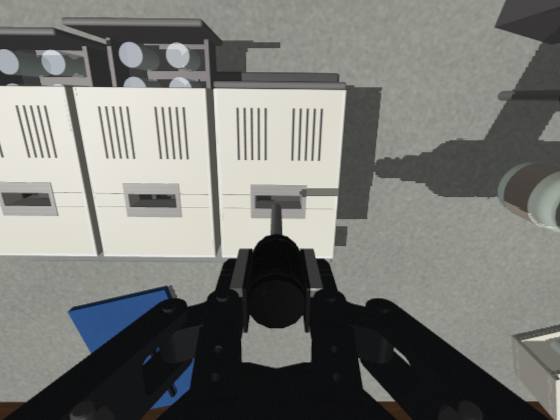

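View pics/s5z.png

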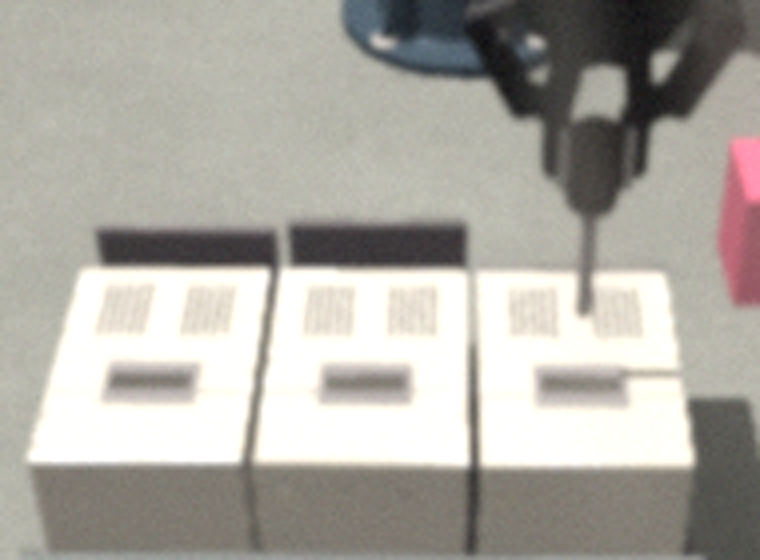

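Both views confirm that the +y module is shut: its drawer front is flush, while the other two stand out. The slot is at about (278,198) in the wrist view. I'll enlarge it.

```bash
python3 - <<'E'
from h import *
d=np.load("w5.npz");im=d["im"]
cv2.imwrite("pics/w5z.png",cv2.resize(im[175:245,230:330,::-1],None,fx=8,fy=8,interpolation=cv2.INTER_CUBIC))
E
```

```text
(no output)
```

View pics/w5z.png

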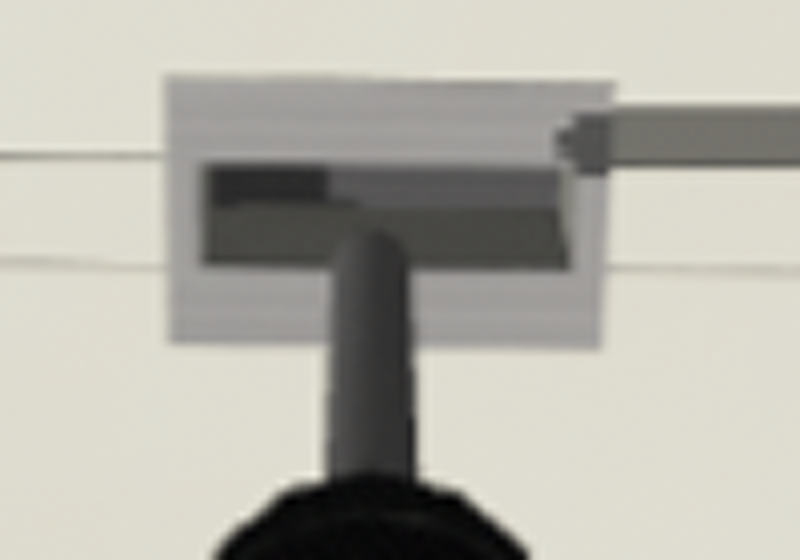

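```bash
python3 - <<'E'
from h import *
d=np.load("w5.npz");c=(d["K"],d["o"],d["A"]);cs=cam("scene");ct=cam("top")
Z=lambda u,v:(230+u/8,175+v/8)
for p in((203,165),(566,166),(572,269),(203,265),(387,216)):print("slot",plane(c,Z(*p),.108))
print("bezel c",np.mean([plane(c,Z(*p),.108) for p in((165,76),(614,82),(602,350),(170,344))],0))
S=lambda u,v:(180+u/4,150+v/4)
print("scene slot",plane(cs,S(583,384),.108), [plane(cs,S(*p),.108) for p in((540,371),(620,371),(627,396),(540,396))])
print("tri",tri([(c,Z(387,216)),(cs,S(583,384))]))
print("tip",tri([(c,Z(372,245)),(cs,S(584,311))]))
print("tip plane",plane(c,Z(372,245),.151),plane(cs,S(584,311),.151), telemetry.sense()["tcp_pos"])
E
```

```text
slot [0.5795 0.0367 0.108 ]
slot [0.5798 0.0791 0.108 ]
slot [0.5926 0.0801 0.108 ]
slot [0.592  0.0364 0.108 ]
slot [0.5859 0.0582 0.108 ]
bezel c [0.5858 0.0583 0.108 ]
scene slot [0.5858 0.0595 0.108 ] [array([0.5753, 0.0364, 0.108 ]), array([0.5753, 0.0808, 0.108 ]), array([0.5954, 0.0828, 0.108 ]), array([0.5954, 0.0354, 0.108 ])]
tri (array([0.5859, 0.0588, 0.1081]), [np.float64(0.000661978936130096), np.float64(0.000661978936130066)])
tip (array([0.5744, 0.0574, 0.151 ]), [np.float64(0.0009787594042087488), np.float64(0.000978759404208771)])
tip plane [0.5743 0.0564 0.151 ] [0.5744 0.0583 0.151 ] [0.5766 0.0562 0.2396]
```

Slot: 12.7 x 43 mm measured (13 x 44 given), centre (0.5859, 0.058, 0.108). The tip is at (0.5744, 0.057, 0.151), so I shift it +11.6 mm in x.

Request:
step_arm:
  commands:
    - [0.01, -0.0095, 0.0015, 0]
    - [0.02, -0.0115, 0.0015, 0]
    - [0.03, -0.0115, 0.0015, 0]
    - [0.034, -0.0115, 0.0015, 0]
    - [0.034, -0.0115, 0.0015, 0]
    - [0.034, -0.0115, 0.0015, 0]

```text
t: 4.58
tcp_pos: [0.5873, 0.0579, 0.2048]
tool_rot: [-0.498, 0.502, 0.502, 0.498]
force: [-0.5, 0.5, -0.3]
finger_gap: 0.282
```

```bash
python3 - <<'E'
from h import *
togo([.5886,.057,.2],90)
c=cam("wrist");im=optics.snapshot("wrist");np.savez("w6.npz",im=im,K=c[0],o=c[1],A=c[2])
s=optics.snapshot("scene")
cv2.imwrite("pics/w6z.png",cv2.resize(im[175:265,225:335,::-1],None,fx=7,fy=6.5,interpolation=cv2.INTER_CUBIC))
cv2.imwrite("pics/s6z.png",cv2.resize(s[210:265,290:370,::-1],None,fx=10,fy=10,interpolation=cv2.INTER_CUBIC))
E
```

```text
t 4.5833 tcp [0.5873 0.0579 0.2048] F [-0.5305  0.5468 -0.3431] gap 0.2821879710098277 jaw heading 90.04376104972997 toolx [-0.0084 -0.0008 -1.    ] q6 -1.6608307410711898
shift [ 0.0048 -0.0013 -0.0009] turn 0.0007637744019168797
```

View pics/w6z.png

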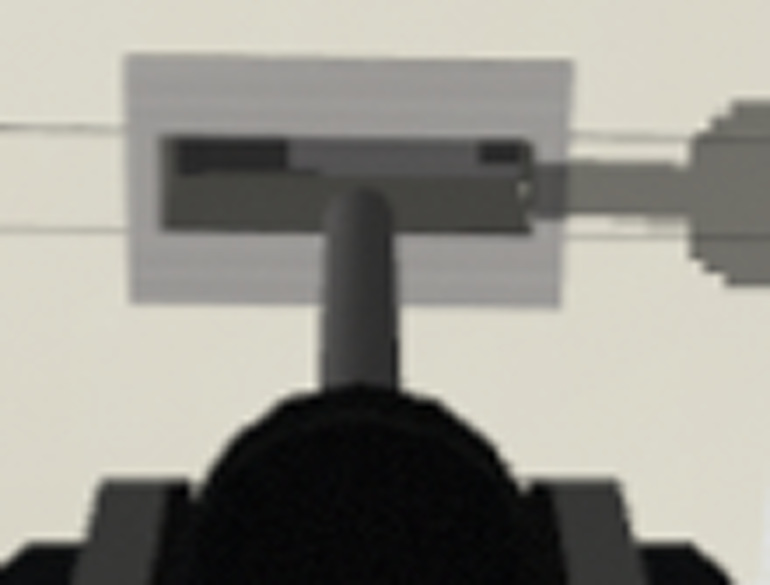

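View pics/s6z.png

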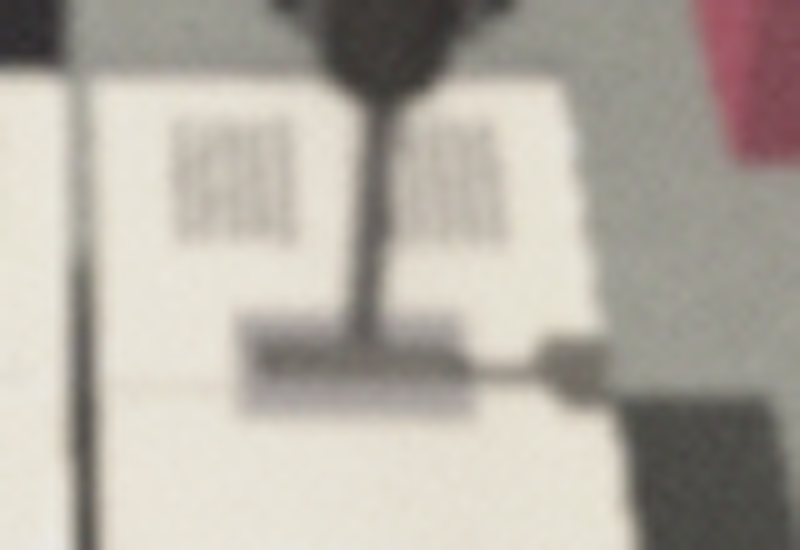

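```bash
python3 - <<'E'
from h import *
d=np.load("w6.npz");c=(d["K"],d["o"],d["A"]);cs=cam("scene")
W=lambda u,v:(225+u/7,175+v/6.5);S=lambda u,v:(290+u/10,210+v/10)
print("tip far rim/centre",plane(c,W(360,187),.1165),plane(c,W(360,205),.1165))
print("scene near rim",plane(cs,S(363,342),.1165),"tri",tri([(c,W(360,203)),(cs,S(363,333))]))
print("slot",[plane(c,W(*p),.108)[:2] for p in((162,136),(530,140),(532,234),(160,231))])
E
```

```text
tip far rim/centre [0.5835 0.0594 0.1165] [0.5858 0.0594 0.1165]
scene near rim [0.5892 0.06   0.1165] tri (array([0.5858, 0.0598, 0.116 ]), [np.float64(0.000433768612127601), np.float64(0.000433768612127601)])
slot [array([0.5796, 0.0362]), array([0.5802, 0.0792]), array([0.5928, 0.0798]), array([0.5924, 0.0356])]
```

Tip at (0.5862, 0.0597, 0.116) against slot centre (0.5862, 0.0577), so it is well centred in x. Descending into the slot.

Request:
step_arm:
  commands:
    - [0.006, 0, 0, 0]
    - [0.012, 0, 0, 0]
    - [0.017, 0, 0, 0]
    - [0.02, 0, 0, 0]
    - [0.02, 0, 0, 0]
    - [0.02, 0, 0, 0]

```text
t: 5.18
tcp_pos: [0.5877, 0.0577, 0.1854]
tool_rot: [-0.499, 0.502, 0.502, 0.498]
force: [0.9, 0.5, -1.4]
finger_gap: 0.288
```

Request:
step_arm:
  commands:
    - [0.003, 0, 0, 0]
    - [0.006, 0, 0, 0]
    - [0.006, 0, 0, 0]

```text
t: 5.43
tcp_pos: [0.5873, 0.0577, 0.1788]
tool_rot: [-0.498, 0.502, 0.502, 0.498]
force: [-0.3, 0.6, -2.0]
finger_gap: 0.283
```

Request:
step_arm:
  commands:
    - [0.002, 0, 0, 0]
    - [0.002, 0, 0, 0]

```text
t: 5.6
tcp_pos: [0.587, 0.0577, 0.1764]
tool_rot: [-0.498, 0.502, 0.502, 0.497]
force: [1.1, 0.0, -0.7]
finger_gap: 0.285
```

Request:
step_arm:
  commands:
    - [0.002, 0, 0, 0]
    - [0.002, 0, 0, 0]

```text
t: 5.77
tcp_pos: [0.5873, 0.0577, 0.1747]
tool_rot: [-0.498, 0.502, 0.502, 0.498]
force: [-1.1, 0.3, 0.1]
finger_gap: 0.288
```

Request:
step_arm:
  commands:
    - [0.0015, 0, 0, 0]
    - [0.0015, 0, 0, 0]

```text
t: 5.93
tcp_pos: [0.5877, 0.0577, 0.1745]
tool_rot: [-0.499, 0.502, 0.502, 0.498]
force: [-0.9, 0.1, 7.0]
finger_gap: 0.285
```

```bash
python3 - <<'E'
from h import *
togo([.5873,.0577,.172],90)
E
```

```text
t 5.9333 tcp [0.5877 0.0577 0.1745] F [-0.9223  0.0718  7.05  ] gap 0.28484670380104266 jaw heading 90.02511423718468 toolx [-0.0068 -0.0009 -1.    ] q6 -1.6607883103269785
shift [0.0025 0.0004 0.0001] turn 0.0004383261279994762
```

Contact at TCP z ≈ 0.1746. I'll add a little pressure to tell the deck from the tab, which gives at 7 N.

Request:
step_arm:
  commands:
    - [0.0025, 0, 0, 0]
    - [0.0025, 0, 0, 0]

```text
t: 6.1
tcp_pos: [0.5882, 0.0577, 0.1744]
tool_rot: [-0.499, 0.501, 0.501, 0.498]
force: [-2.5, 0.4, 11.5]
finger_gap: 0.285
```

That is the hard deck (no give at 11 N). Lift 3 mm, shift 6 mm toward −y and tap again.

Request:
step_arm:
  commands:
    - [-0.005, 0, 0, 0]
    - [-0.005, 0, -0.006, 0]
    - [-0.005, 0, -0.006, 0]
    - [-0.005, 0, -0.006, 0]

```text
t: 6.43
tcp_pos: [0.5881, 0.0512, 0.1791]
tool_rot: [-0.499, 0.502, 0.501, 0.498]
force: [-0.3, 0.1, -1.5]
finger_gap: 0.283
```

```bash
python3 - <<'E'
from h import *
togo([.5873,.0517,.1735],90)
E
```

```text
t 6.4333 tcp [0.5881 0.0512 0.1791] F [-0.3174  0.1357 -1.5067] gap 0.2833040377708539 jaw heading 90.00201513858273 toolx [-0.0055 -0.0012 -1.    ] q6 -1.671100959269633
shift [0.0056 0.0008 0.0005] turn 3.5170803152693044e-05
```

Request:
step_arm:
  commands:
    - [0.003, 0.0007, 0, 0]
    - [0.0055, 0.0007, 0, 0]
    - [0.006, 0.0007, 0, 0]
    - [0.006, 0.0007, 0, 0]

```text
t: 6.77
tcp_pos: [0.5879, 0.051, 0.174]
tool_rot: [-0.499, 0.501, 0.501, 0.498]
force: [-1.3, -0.4, 7.9]
finger_gap: 0.29
```

Request:
step_arm:
  commands:
    - [0.0025, 0, 0, 0]
    - [0.0025, 0, 0, 0]

```text
t: 6.93
tcp_pos: [0.5885, 0.051, 0.1736]
tool_rot: [-0.5, 0.501, 0.5, 0.499]
force: [-2.7, -0.1, 12.3]
finger_gap: 0.285
```

Deck again. Next −6 mm more.

Request:
step_arm:
  commands:
    - [-0.005, 0.0005, 0, 0]
    - [-0.005, 0.0005, -0.006, 0]
    - [-0.005, 0.0005, -0.006, 0]
    - [-0.005, 0.0005, -0.006, 0]

```text
t: 7.27
tcp_pos: [0.5878, 0.0445, 0.1779]
tool_rot: [-0.5, 0.501, 0.5, 0.499]
force: [0.5, -0.7, -0.7]
finger_gap: 0.285
```

```bash
python3 - <<'E'
from h import *
togo([.5876,.0452,.1730],90)
E
```

```text
t 7.2667 tcp [0.5878 0.0445 0.1779] F [ 0.5187 -0.658  -0.6756] gap 0.2845671397981617 jaw heading 89.98097835192307 toolx [-0.0034 -0.002  -1.    ] q6 -1.6816417507413899
shift [0.0049 0.0002 0.0007] turn -0.00033199038809806583
```

Request:
step_arm:
  commands:
    - [0.0025, 0, 0, 0]
    - [0.0045, 0, 0, 0]
    - [0.0055, 0, 0, 0]
    - [0.0055, 0, 0, 0]

```text
t: 7.6
tcp_pos: [0.5877, 0.0444, 0.1724]
tool_rot: [-0.499, 0.502, 0.5, 0.499]
force: [-1.1, -1.3, 2.1]
finger_gap: 0.284
```

Request:
step_arm:
  commands:
    - [0.0025, 0, 0, 0]
    - [0.0025, 0, 0, 0]

```text
t: 7.77
tcp_pos: [0.5878, 0.0444, 0.1703]
tool_rot: [-0.5, 0.501, 0.5, 0.499]
force: [-0.5, -0.2, 4.4]
finger_gap: 0.288
```

It is through the gap: 4 mm below deck level at only 4 N. I'll keep pressing the tab in small steps.

Request:
step_arm:
  commands:
    - [0.0015, 0, 0, 0]
    - [0.003, 0, 0, 0]
    - [0.003, 0, 0, 0]

```text
t: 8.02
tcp_pos: [0.5879, 0.0444, 0.168]
tool_rot: [-0.5, 0.501, 0.5, 0.499]
force: [-0.9, 0.0, 4.9]
finger_gap: 0.287
```

Request:
step_arm:
  commands:
    - [0.0015, 0, 0, 0]
    - [0.003, 0, 0, 0]
    - [0.003, 0, 0, 0]

```text
t: 8.27
tcp_pos: [0.5879, 0.0445, 0.1657]
tool_rot: [-0.5, 0.501, 0.5, 0.499]
force: [-2.3, -1.1, 5.7]
finger_gap: 0.284
```

Request:
step_arm:
  commands:
    - [0.0015, 0, 0, 0]
    - [0.003, 0, 0, 0]
    - [0.003, 0, 0, 0]

```text
t: 8.52
tcp_pos: [0.588, 0.0445, 0.1635]
tool_rot: [-0.5, 0.501, 0.5, 0.499]
force: [-1.1, 0.1, 5.8]
finger_gap: 0.287
```

Request:
step_arm:
  commands:
    - [0.001, 0, 0, 0]
    - [0.0025, 0, 0, 0]
    - [0.0025, 0, 0, 0]

```text
t: 8.77
tcp_pos: [0.5885, 0.0445, 0.1633]
tool_rot: [0.501, -0.501, -0.5, -0.499]
force: [-3.9, 0.5, 13.2]
finger_gap: 0.284
```

The stop is reached: TCP 0.1633, about 11 mm below deck level, force risen to 13 N. Lifting out and checking the drawer.

Request:
step_arm:
  commands:
    - [-0.01, 0, 0.0005, 0]
    - [-0.025, 0, 0.0005, 0]
    - [-0.04, 0, 0.0005, 0]
    - [-0.055, 0, 0, 0]
    - [-0.075, 0, 0, 0]
    - [-0.075, 0, 0, 0]

```text
t: 9.27
tcp_pos: [0.5909, 0.0447, 0.2416]
tool_rot: [0.503, -0.499, -0.498, -0.5]
force: [0.9, 0.4, -0.7]
finger_gap: 0.283
```

```bash
python3 - <<'E'
from h import *
togo([.40,.337,.25],90)
c=cam("wrist");im=optics.snapshot("wrist");np.savez("w7.npz",im=im,K=c[0],o=c[1],A=c[2]);cv2.imwrite("pics/w7.png",im[:,:,::-1])
E
```

```text
t 9.2667 tcp [0.5909 0.0447 0.2416] F [ 0.9265  0.3788 -0.7122] gap 0.2826808393198137 jaw heading 90.06253680607834 toolx [ 0.0067 -0.004  -1.    ] q6 -1.6818399136896662
shift [-0.0109  0.1905  0.2925] turn 0.0010914731697482631
```

View pics/w7.png

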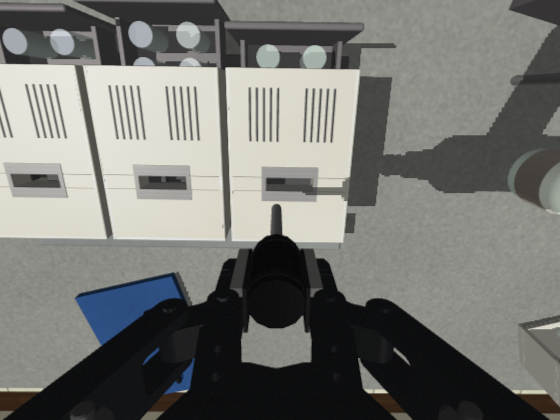

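The shut drawer is now out, with its front at about (292,33) and the housing edge at (292,70). Quick check of how far.

```bash
python3 - <<'E'
from h import *
d=np.load("w7.npz");c=(d["K"],d["o"],d["A"]);im=d["im"]
print(im[15:80,265].mean(1).astype(int), im[15:80,310].mean(1).astype(int))
for v in(25,37,40,69):print(v,plane(c,(292,v),.105))
E
```

```text
[138 138 137 136 137 138  99  93 111 116 118 121 114 105  69  49  48  47
  47  48  48  47  48  47  47  48  47  47  47  97 159 171 171 171 171 170
 171 170 170 171 170 170 169 169 170 170 170 170 170 170 170 169 140 192
 214 216 215 215 216 216 215 215 215 216 215] [138 137 137 138 137 139 140  99  97 112 116 118 118 109  92  60  48  47
  48  48  47  46  47  47  48  47  47  47  48  47  76 165 189 192 193 193
 192 174 168 169 169 169 169 169 169 168 168 169 169 168 168 168 168 153
 204 213 213 213 212 212 213 213 212 213 212]
25 [0.4541 0.058  0.105 ]
37 [0.4626 0.0581 0.105 ]
40 [0.4648 0.0582 0.105 ]
69 [0.4864 0.0585 0.105 ]
```

Drawer out: 0.487 − 0.452 − 0.006 ≈ 29 mm, matching the 28 mm given. Now back to the stand.

Request:
step_arm:
  commands:
    - [-0.008, 0.015, 0.025, 0]
    - [-0.015, 0.035, 0.055, 0]
    - [-0.02, 0.057, 0.088, 0]
    - [-0.02, 0.079, 0.121, 0]
    - [-0.02, 0.1, 0.154, 0]
    - [-0.02, 0.121, 0.187, 0]
    - [-0.02, 0.143, 0.22, 0]
    - [-0.02, 0.16, 0.247, 0]

```text
t: 9.98
tcp_pos: [0.4265, 0.2931, 0.2564]
tool_rot: [0.502, -0.501, -0.499, -0.499]
force: [0.5, 0.1, -1.2]
finger_gap: 0.287
```

```bash
python3 - <<'E'
from h import *
togo([.395,.3365,.25],90)
E
```

```text
t 9.9833 tcp [0.4265 0.2931 0.2564] F [ 0.5439  0.1135 -1.2244] gap 0.28667582777459605 jaw heading 90.10620232894141 toolx [ 0.0004 -0.0044 -1.    ] q6 -1.1821809502784193
shift [0.0062 0.0314 0.0434] turn 0.0018535803133136184
```

Request:
step_arm:
  commands:
    - [0.005, 0.014, 0.02, 0]
    - [0.01, 0.025, 0.036, 0]
    - [0.015, 0.031, 0.043, 0]
    - [0.018, 0.031, 0.043, 0]
    - [0.018, 0.031, 0.043, 0]
    - [0.018, 0.031, 0.043, 0]

```text
t: 10.48
tcp_pos: [0.3961, 0.3351, 0.2376]
tool_rot: [0.502, -0.501, -0.499, -0.498]
force: [0.2, 0.1, -0.6]
finger_gap: 0.284
```

```bash
python3 - <<'E'
from h import *
togo([.395,.3365,.23],90)
c=cam("wrist");im=optics.snapshot("wrist");np.savez("w8.npz",im=im,K=c[0],o=c[1],A=c[2]);s=optics.snapshot("scene")
cv2.imwrite("pics/w8.png",im[:,:,::-1])
cv2.imwrite("pics/w8z.png",cv2.convertScaleAbs(cv2.resize(im[140:250,220:340,::-1],None,fx=6,fy=5,interpolation=cv2.INTER_CUBIC),alpha=1.3))
cv2.imwrite("pics/s8z.png",cv2.convertScaleAbs(cv2.resize(s[130:230,390:490,::-1],None,fx=6,fy=6,interpolation=cv2.INTER_CUBIC),alpha=1.8))
E
```

```text
t 10.4833 tcp [0.3961 0.3351 0.2376] F [ 0.2305  0.1024 -0.5945] gap 0.28416105866927044 jaw heading 90.05027391089125 toolx [-0.0002 -0.0054 -1.    ] q6 -1.0799011114684882
shift [0.0076 0.0011 0.0015] turn 0.0008774452729065377
```

View pics/w8z.png

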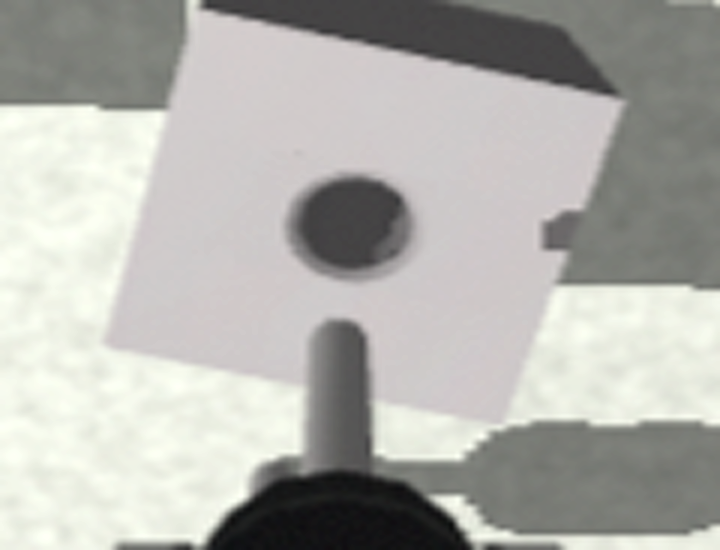

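View pics/s8z.png

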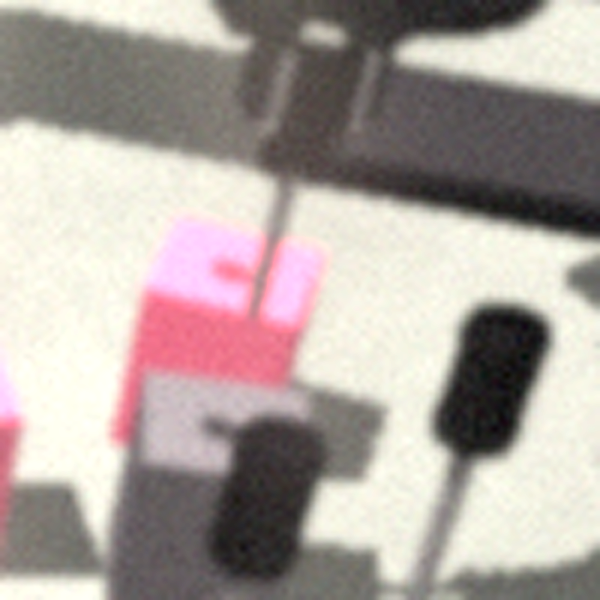

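```bash
python3 - <<'E'
from h import *
d=np.load("w8.npz");c=(d["K"],d["o"],d["A"]);cs=cam("scene")
W=lambda u,v:(220+u/6,140+v/5);S=lambda u,v:(390+u/6,130+v/6)
print("bore",plane(c,W(350,226),.09), "corners",[plane(c,W(*p),.09)[:2] for p in((197,10),(623,98),(505,424),(105,346))])
print("tip",tri([(c,W(339,332)),(cs,S(256,312))]))
d=np.load("w4.npz");c4=(d["K"],d["o"],d["A"]);print("bore tri w4,w8",tri([(c4,(271.8,187)),(c,W(350,226))]))
E
```

```text
bore [0.3948 0.3377 0.09  ] corners [array([0.3528, 0.3138]), array([0.3693, 0.381 ]), array([0.4368, 0.3643]), array([0.42  , 0.2967])]
tip (array([0.3957, 0.3375, 0.1494]), [np.float64(0.0014288580025391571), np.float64(0.0014288580025392254)])
bore tri w4,w8 (array([0.3951, 0.3377, 0.0888]), [np.float64(2.2581151033170045e-06), np.float64(2.2581151033907552e-06)])
```

The bore triangulates to (0.395, 0.338, 0.089) and the tip to (0.396, 0.3375, 0.149), both well inside the ±5.5 mm clearance. Lowering in.

Request:
step_arm:
  commands:
    - [0.02, 0.0005, 0.0005, 0]
    - [0.045, 0.0005, 0.0005, 0]
    - [0.065, 0.0005, 0.0005, 0]
    - [0.08, 0.0005, 0.0005, 0]
    - [0.08, 0.0005, 0.0005, 0]

```text
t: 11.0
tcp_pos: [0.3953, 0.3334, 0.1558]
tool_rot: [-0.5, 0.503, 0.499, 0.498]
force: [-0.5, -0.2, -1.9]
finger_gap: 0.282
```

Request:
step_arm:
  commands:
    - [0.02, 0, 0, 0]
    - [0.035, 0, 0, 0]
    - [0.045, 0, 0, 0]
    - [0.047, 0, 0, 0]
    - [0.047, 0, 0, 0]

```text
t: 11.42
tcp_pos: [0.3957, 0.3329, 0.1089]
tool_rot: [-0.5, 0.503, 0.499, 0.498]
force: [-0.1, 0.3, -0.4]
finger_gap: 0.291
```

Request:
step_arm:
  commands:
    - [0.0015, 0, 0.0025, 0]
    - [0.003, 0, 0.0025, 0]
    - [0.003, 0, 0.0025, 0]

```text
t: 11.67
tcp_pos: [0.3962, 0.3358, 0.1065]
tool_rot: [-0.5, 0.503, 0.498, 0.498]
force: [0.6, -0.0, -0.7]
finger_gap: 0.282
```

Request:
step_arm:
  commands:
    - [0.002, 0, 0, 0]
    - [0.002, 0, 0, 0]

```text
t: 11.83
tcp_pos: [0.3963, 0.336, 0.1048]
tool_rot: [-0.501, 0.503, 0.498, 0.499]
force: [-0.3, -0.1, -1.0]
finger_gap: 0.286
```

Request:
step_arm:
  commands:
    - [0.002, 0, 0, 0]
    - [0.002, 0, 0, 0]

```text
t: 12.0
tcp_pos: [0.3964, 0.3361, 0.1027]
tool_rot: [-0.501, 0.502, 0.498, 0.499]
force: [-0.1, -0.2, -0.8]
finger_gap: 0.285
```

Request:
step_arm:
  commands:
    - [0.0015, 0, 0, 0]
    - [0.0015, 0, 0, 0]

```text
t: 12.17
tcp_pos: [0.3965, 0.3361, 0.1026]
tool_rot: [-0.501, 0.502, 0.498, 0.499]
force: [-2.4, -2.3, 9.8]
finger_gap: 0.29
```

Seated: contact at TCP 0.1026, the same height as at the grasp. Releasing.

Request:
step_arm:
  commands:
    - [-0.0005, 0, 0, 0]
    - [-0.0005, 0, 0, 0]
    - [-0.002, 0, 0, 0]
    - [-0.003, 0, 0, 0]
    - [-0.003, 0, 0, 0]
    - [-0.003, 0, 0, 0]
  jaw: 0.055

```text
t: 12.67
tcp_pos: [0.3965, 0.3361, 0.1056]
tool_rot: [-0.501, 0.502, 0.498, 0.499]
force: [0.1, 1.0, 0.0]
finger_gap: 0.645
```

```bash
python3 - <<'E'
from h import *
togo([.395,.3365,.25],90)
im=optics.snapshot("wrist");cv2.imwrite("pics/w9.png",im[:,:,::-1])
E
```

```text
t 12.6667 tcp [0.3965 0.3361 0.1056] F [0.0887 0.9889 0.0462] gap 0.6450816072545679 jaw heading 89.88896229587311 toolx [-0.001  -0.0059 -1.    ] q6 -1.073174685829707
shift [-0.1444  0.0016 -0.0005] turn -0.0019379735308694595
```

View pics/w9.png

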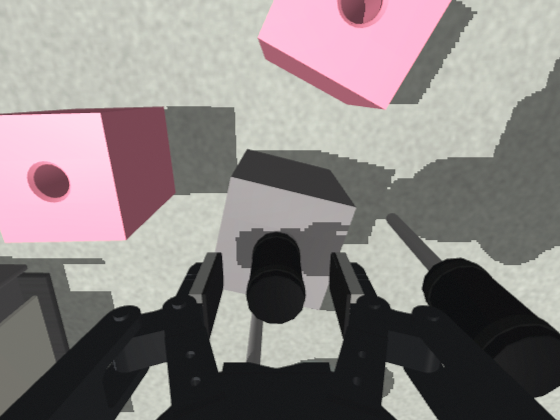

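Rod is free between the open fingers at (277,300) and standing on the stand's top. Rising straight up.

Request:
step_arm:
  commands:
    - [-0.02, 0, 0, 0]
    - [-0.05, 0, 0, 0]
    - [-0.085, 0, 0, 0]
    - [-0.12, 0, 0, 0]
    - [-0.15, 0, 0, 0]
    - [-0.15, 0, 0, 0]
    - [-0.15, 0, 0, 0]

```text
t: 13.3
tcp_pos: [0.3975, 0.3375, 0.2573]
tool_rot: [0.501, -0.501, -0.498, -0.5]
force: [-0.4, -0.1, -0.6]
finger_gap: 0.642
```

```bash
python3 - <<'E'
from h import *
togo([.395,.3365,.25],90)
c=cam("wrist");im=optics.snapshot("wrist");s=optics.snapshot("scene");t=optics.snapshot("top")
np.savez("w10.npz",im=im,K=c[0],o=c[1],A=c[2])
cv2.imwrite("pics/w10.png",im[:,:,::-1]);cv2.imwrite("pics/scene10.png",s[:,:,::-1]);cv2.imwrite("pics/top10.png",t[:,:,::-1])
E
```

```text
t 13.3 tcp [0.3975 0.3375 0.2573] F [-0.4079 -0.1219 -0.6382] gap 0.6417931084014835 jaw heading 89.89680446299701 toolx [ 0.0028 -0.0038 -1.    ] q6 -1.0745378234143512
shift [ 0.0073  0.0025 -0.001 ] turn -0.0018011018940658015
```

View pics/w10.png

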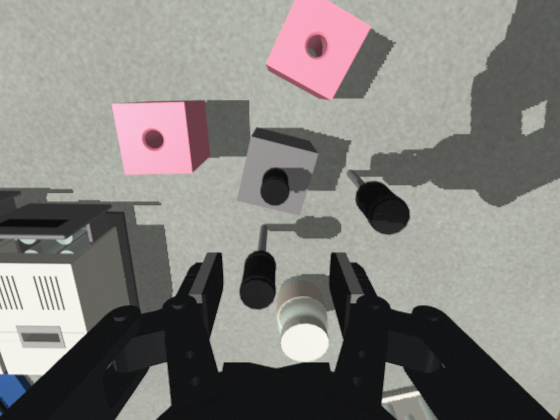

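View pics/scene10.png

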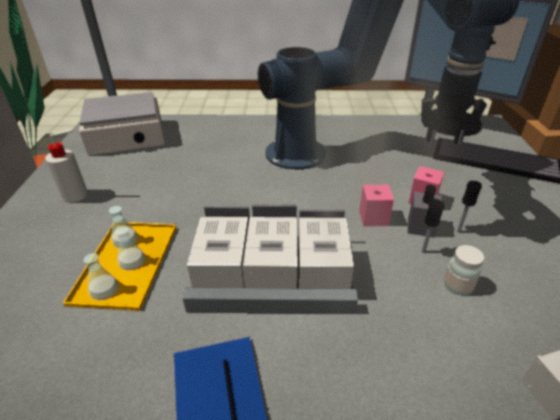

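The rod stands in the grey stand at (275,186). All three dark drawer fronts are visible in the scene view, at (222,212), (275,212) and (323,213), and the jar and flasks look unmoved. One numeric check of the rod before handing in.

```bash
python3 - <<'E'
from h import *
d=np.load("w10.npz");c=(d["K"],d["o"],d["A"]);im=d["im"]
cv2.imwrite("pics/w10z.png",cv2.convertScaleAbs(cv2.resize(im[120:220,225:330,::-1],None,fx=6,fy=6,interpolation=cv2.INTER_CUBIC),alpha=1.8,beta=10))
E
```

```text
(no output)
```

View pics/w10z.png

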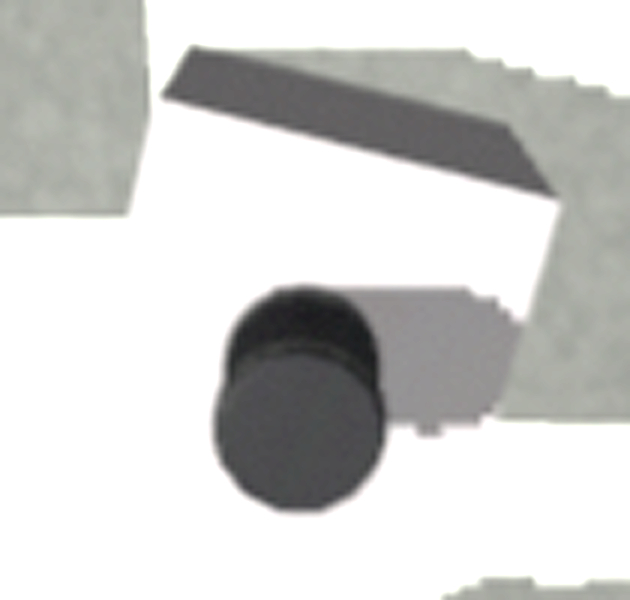

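```bash
python3 - <<'E'
from h import *
d=np.load("w10.npz");c=(d["K"],d["o"],d["A"])
W=lambda u,v:(225+u/6,120+v/6)
a,b=plane(c,W(300,430),.135),plane(c,W(303,361),.09)
print("top",a,"bottom",b,"tilt deg",np.degrees(np.hypot(*(a-b)[:2])/.045))
E
python3 -c "
from station import manip;print(manip.sign_off())"
```

```text
top [0.3953 0.3373 0.135 ] bottom [0.3969 0.3375 0.09  ] tilt deg 2.1521295006374825
the job is handed in; nothing more can be done
None
```

I took the smallest rod from the grey stand and used it on the shut module, the one on the +y side. Two gentle taps met the hard deck at up to 12 N. The third, about 12 mm to the −y side of the first, went through the gap. I pressed the tab down to its stop, which showed as the force rising to 13 N about 11 mm below deck level. Then I put the rod back in the stand, released it and moved clear. The job was handed in at about 13.5 s; sign-off gives no verdict.

**Drawers:** the wrist camera put the freed drawer about 29 mm out (28 mm expected), and the final scene picture shows all three out.

**Rod:** its axis stands about 2 mm from the bore's axis. The apparent tilt is 2° (limit about 7°), which is within measuring error. It met the stand's top at the same tool height as when I grasped it.

**Bystanders:** in the pictures the flasks and jar look unmoved, but I did not measure them.

**Disagreements between measurements:**
- The first top-camera estimate of the stand's y was about 4 mm off the wrist views, so I used the wrist views.
- The contact height read about 0.8 mm lower on the second tap than on the first, so the rod may have slipped slightly in the grip or the tool tilted a little.

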